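Set the microscope carriage to its stop

ROBOT

A 6-joint arm with a two-finger parallel gripper is mounted at the origin on a cart in front of the work surface, level with it; the furniture and walls round the work are solid. World frame = base frame: x ahead of the robot, y to its left, z up, the work surface at z = 0. Lengths are in m, angles in rad, forces in N, time in s.
With the tool pointing down it reaches from about 0.325 to 0.85 m from the base axis. Payload 4.4 kg.
Tool frame: the origin (TCP) lies on the mounting face of the last link; the fingertips stand 199 mm ahead of it and the grasp point (between the pads) lies 180 mm ahead of it; z points along the fingers, y is the line along which they close (so a half turn about z gives the same grasp; the last joint's range is limited). The gripper opens to 94 mm and grips with 3 to 60 N. Pads are 16 mm wide; open, the fingers measure 119 mm over their backs; the gripper's body (75 mm by 177 mm) begins 78 mm behind the grasp point.
Start: joints at [-1.365, 0.207, 1.542, -0, 1.393, -0.15], TCP at [0.201, -0.539, 0.405] pointing down, gripper open.
Joint ranges: [-2.73, 2.73], [-0.86, 2.22], [0.23, 2.46], [-1.11, 4.25], [0.08, 2.63], [-2.82, 2.82]. Speed limits (rad/s): [2.79, 2.79, 3.14, 3.14, 3.14, 3.14].

INTERFACE

Orientations are given as a rotation vector (axis times angle).
In Python, from plant import env gives the robot as it stands.
- The arm moves only by the tool jog_arm, never from a script. Its argument "plan" is a list of rows, each an object with "xyz": the shift along the tool's x, y, z in units of 0.1 m (1.0 is 0.1 m), a list of three; "rot": the turn, a rotation vector about the tool's x, y, z in units of 1.5 rad (1.0 is 1.5 rad), a list of three; "jaw": the opening, from -1 (shut) to 1 (fully open). A call has 1 to 8 rows; each row is the pose to reach, as a shift and turn from the pose commanded when the call began, along the tool's axes at that moment; what a row does not reach only later rows make up. A row lasts 1/10 s, in which the tool goes at most 50 mm and 8.59 degrees, less where a joint would pass 70% of its speed; a pose out of reach is approached as far as the arm can. A call with a number of a shift or a turn outside -1 to 1 is refused whole. A call with a gripper value outside its range is refused whole. The fingers move at their own pace and stop on an object; "squeeze" is the grip in N (left out, the last holds). Time passes only in rows, so rows that repeat a pose let the fingers close. It gives the time, the measured TCP pose, the force, the opening and the grip force at its end, in the units of the state.
- env.sense(): the state, without advancing time (a new reading comes with each control period).
- env.grab_frame(name): name is "side" or "top"; returns the picture (480x640x3 uint8, red, green, blue); there is no depth.
- env.camera_info(name): a dict with "fx", "fy", "cx", "cy" (pixels), "world_from_camera" (4x4, takes a point from camera to world coordinates). Camera axes: x right, y up, looking along -z (the intrinsics and any distortion apply to the point x, -y, -z); pixel columns grow to the right and rows downward; lengths in m; the calibration is good to about 2 mm. A picture is of the moment at which its call begins. camera_info takes no time and is no camera call.
- env.sign_off(): hands the job in; it is judged then, once.
The state is a dict: "t": time; "joints": joint angles; "joint_velocities": joint speeds; "effort": joint torques, N m; "eef_pos": TCP position; "eef_rot": TCP orientation; "contact_force": force on the tool from outside, world axes, zero at the start; "wrist_torque": the same for the moment, N m; "grip_width": finger opening in m; "grasp_force": force on a finger pad.
Only numpy, scipy, OpenCV 4.12 (cv2) and the standard library are available. Lean on these libraries where they do the work, as an engineer would, in place of code of your own. Each camera call takes 0.05 s, during which the arm holds its last target. There are 200 camera calls.

TASK

Bring the board microscope to its working distance: press down the ribbed brake pad in the middle of its carriage to free it, and with the pad kept down push the carriage along the rail until it rests against the set stop, the clamp block with the pointer plate on top. Then let the pad come up so that the brake holds it there. Use only the fingertips, do not grip anything, and do not touch the microscope, shift the stop or disturb the things standing around.

Things in the scene. Friction and masses are not known exactly. Their poses are not given: they have to be found in the camera images.
- focus_rail: Grey base plate (136 x 330 x 8 mm) screwed to the desk, with an aluminium rail, 44 mm wide, running along its own y axis; it cannot move. Origin: on the desk (z = 0) under the middle of the rail. Its +y axis points along the rail from the plain dark end block (rear) towards the set stop and, at the far end, an upright green circuit board (top 68 mm above the desk). Its +x side carries the microscope, its -x side (towards the robot) is clear.
- pad_top (a point): Middle of the upper face of the brake pad: a grey, black-ribbed plate 44 mm across the rail and 52 mm along it, in the middle of the black carriage (74 x 80 mm, its top 34 mm above the desk). With the pad up this point is 44 mm above the desk, 10 mm over the carriage top. The pad's front (+y) edge has a lip 3.5 mm high and 4 mm thick against which a fingertip can push. Axes as the rail.
- pad (a joint): How far the brake pad is pressed down, in m: 0 up (brake on), 0.006 fully down. It springs up: about 5 N start it moving, 8 N hold it fully down. Up, the brake holds the carriage against 10 to 20 N; from 0.002 down the carriage is free and about 1 to 2 N slides it.
- carriage (a joint): Position of the carriage along the rail, in m, growing towards the set stop (+y of the rail). At the start the carriage is 50 mm or more short of the stop.
- carriage_front (a point): Middle of the carriage's front face, 40 mm ahead (+y) of the pad's middle, 28 mm above the desk. Axes as the rail.
- stop_face (a point): Middle of the set stop's rear face, which the carriage front is to meet, 28 mm above the desk. The stop is a steel clamp block over the rail, 64 mm across and 16 mm along the rail, top 34 mm, with a small white diamond-shaped pointer plate on top (to 36 mm) and a thumbscrew on its -x side. It is clamped at a different place each time; a push of over about 70 N would shift it. Axes as the rail.
- camera: Black microscope, a cylinder of 30 mm diameter and 90 mm length lying along the rail on the carriage's +x side, lens to the board. Its axis is 66 mm to +x of the pad's middle and 62 mm above the desk, its top at 78 mm; it travels with the carriage. Not to be touched. This origin lies on the desk under the middle of the pad. Axes as the rail.
- flux_jar: Bystander: loose jar, 43 mm diameter, 38 mm tall, on the -x side of the rail. Origin: centre of its underside.
- tape_roll: Bystander: loose roll of black tape lying flat, 73 mm diameter, 19 mm tall, on the -x side of the rail. Origin: centre of its underside.
- solder_spool: Bystander: loose solder spool, 69 x 52 x 46 mm, beyond the board end of the rail. Origin: centre of its underside.
- driver_red: Bystander: loose screwdriver lying across, beyond the rear end of the rail, 159 mm long, 22 mm thick. Origin: centre of its underside.

How it is judged:
By the outcome, as a careful person would: the job done as asked, in the order asked, and still so for the second after the job is handed in, with the robot touching nothing.
It also fails if it takes over 38 s, if anything falls off the work surface, if the arm or the gripper's body presses on something with over 40 N, if the wrist force passes 120 N, or if a joint passes its speed limit or range.

## Working session

There is one attempt and no reset: what is moved stays moved. The work goes in short steps, Python scripts to look and compute and a tool call to move; the robot and the scene stay as the last step left them, time stands still between calls to the robot, and variables do not carry over. Pictures are saved under pics/ and viewed, at most 10 in all, crops included, and the job is handed in when it is done.

Besides the shell and the picture viewer there is one more tool, called after ">>>" in YAML: its name, and indented under it one key for each argument. jog_arm: Moves the arm, as the interface text tells. Its arguments: {"type":"object","properties":{"plan":{"type":"array"},"squeeze":{"type":"number"}},"required":["plan"]}

```bash
mkdir -p pics; python3 - <<'E'
from plant import env
import cv2
for n in("top","side"):
    cv2.imwrite(f"pics/{n}0.png",env.grab_frame(n)[:,:,::-1]); print(n,env.camera_info(n))
s=env.sense();print(s)
E
```

```text
top {'fx': 611.9719692071765, 'fy': 611.9719692071765, 'cx': 323.3841172293884, 'cy': 233.81953853875427, 'world_from_camera': array([[ 0.02703417,  0.9938289 , -0.10757914,  0.47511669],
       [-0.99956018,  0.02818754,  0.00921474,  0.05576428],
       [ 0.01219027,  0.10728271,  0.99415382,  1.0838825 ],
       [ 0.        ,  0.        ,  0.        ,  1.        ]])}
side {'fx': 505.9484295255969, 'fy': 505.9484295255969, 'cx': 321.92739447597125, 'cy': 240.4438414833212, 'world_from_camera': array([[-0.99979993,  0.01642894, -0.01140971,  0.57449506],
       [-0.01819098, -0.50963168,  0.86020035,  0.78882264],
       [ 0.00831744,  0.86023581,  0.50982857,  0.50681178],
       [ 0.        ,  0.        ,  0.        ,  1.        ]])}
{'t': 0.1, 'joints': array([-1.36450646e+00,  2.07376177e-01,  1.54279559e+00, -3.17348978e-05,
        1.39348652e+00, -1.50534908e-01]), 'joint_velocities': array([ 0.00133444, -0.00167662, -0.00357944,  0.00083562, -0.0001912 ,
       -0.00083768]), 'effort': array([-6.93731981e-04, -3.71864927e+01, -2.82293415e+01,  6.98934216e-02,
        3.11010936e-02, -5.26213194e-05]), 'eef_pos': array([ 0.2007486 , -0.53847966,  0.40359034]), 'eef_rot': array([-3.08969239e+00, -5.57172640e-01,  1.39389778e-04]), 'contact_force': array([0.32038766, 0.05397487, 0.64352874]), 'wrist_torque': array([ 0.03223875,  0.01143835, -0.01211133]), 'grasp_force': 0.0, 'grip_width': 0.09395532399284463}
```

View pics/top0.png

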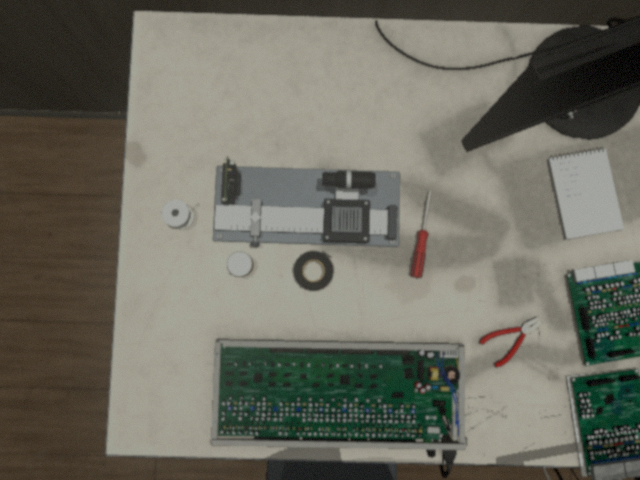

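View pics/side0.png

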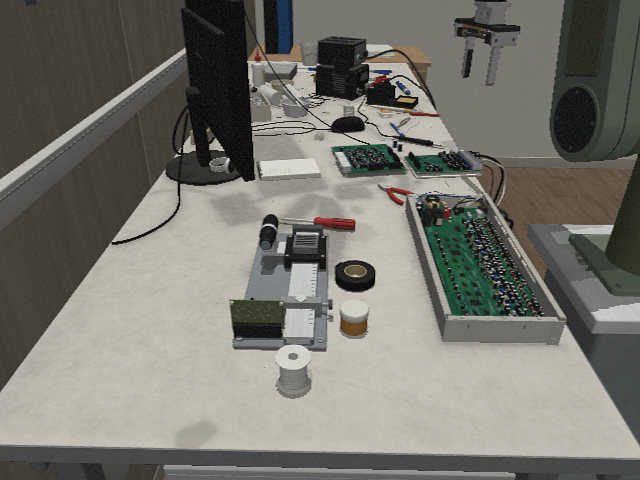

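The top view shows the carriage centred near (347,221), the stop near (256,222), the board at (230,183) and the microscope at (348,180). I'll zoom in for edges.

```bash
python3 - <<'E'
import cv2
a=cv2.imread("pics/top0.png")[155:255,205:410]
cv2.imwrite("pics/c1.png",cv2.resize(a,None,fx=3.9,fy=3.9,interpolation=cv2.INTER_CUBIC))
a=cv2.imread("pics/side0.png")[205:355,225:375]
cv2.imwrite("pics/c2.png",cv2.resize(a,None,fx=4,fy=4,interpolation=cv2.INTER_CUBIC))
E
```

```text
(no output)
```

View pics/c1.png

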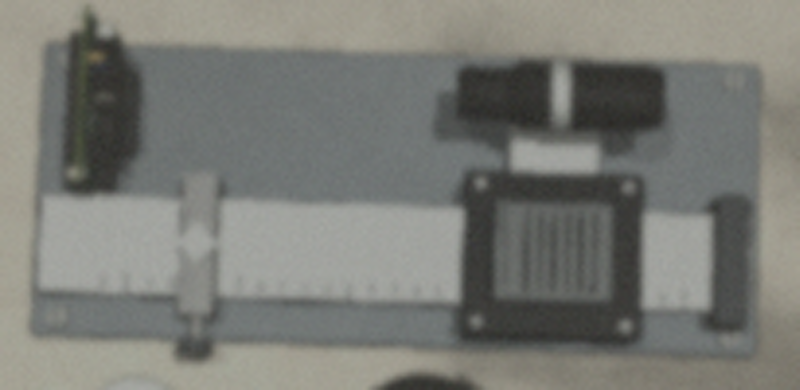

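View pics/c2.png

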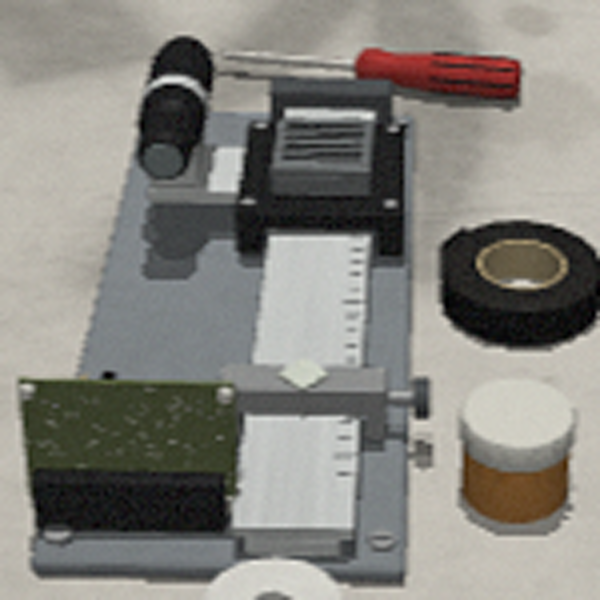

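The crops show the carriage corners (c1) at (466,173), (640,173), (638,340), (460,338), the stop's rear edge from (218,178) to (213,315), and the plate corners at (46,42), (760,66), (755,353), (30,335).

```bash
cat >h.py <<'E'
import numpy as np
from plant import env
def ray(cam,u,v,z):
    c=env.camera_info(cam);T=c["world_from_camera"]
    d=T[:3,:3]@np.array([(u-c["cx"])/c["fx"],-(v-c["cy"])/c["fy"],-1]);o=T[:3,3]
    return o+d*(z-o[2])/d[2]
def c1(u,v,z): return ray("top",(u+.5)/3.9+204.5,(v+.5)/3.9+154.5,z)
def c2(u,v,z): return ray("side",(u+.5)/4+224.5,(v+.5)/4+204.5,z)
E
python3 - <<'E'
from h import *
np.set_printoptions(precision=4,suppress=True)
P=lambda l,z,f=c1:np.array([f(u,v,z)[:2] for u,v in l])
for n,l,z in(("plate",[(46,42),(760,66),(755,353),(30,335)],.008),("carr",[(466,173),(640,173),(638,340),(460,338)],.034),("pad",[(494,200),(612,203),(608,302),(494,298)],.044),("stop",[(218,178),(213,315),(176,312),(183,178)],.034),("ptr",[(196,242)],.036),("cam",[(458,97),(664,97)],.062),("jar",[(135,378+50)],.038)):
    p=P(l,z);print(n,p.tolist(),p.mean(0))
    if n=="plate": print("len",np.linalg.norm(p[0]-p[1]),np.linalg.norm(p[0]-p[3]));a=(p[0]+p[3]-p[1]-p[2]);a/=np.linalg.norm(a);print("axis",a,np.degrees(np.arctan2(-a[0],a[1])))
n=np.array([a[1],-a[0]])
print("side carr",P([(250,122),(407,125),(402,220+0),(240,212)],.034,c2).mean(0),"ptr",P([(303,374)],.036,c2))
m=P([(466,173),(640,173),(638,340),(460,338)],.034).mean(0);mp=P([(494,200),(612,203),(608,302),(494,298)],.044).mean(0)
s=P([(218,178),(213,315)],.034).mean(0);s2=P([(218,178),(213,315),(176,312),(183,178)],.034).mean(0)
q=P([(196,242)],.036)[0]
for k in (mp,s,s2,q): print((k-m)@a,(k-m)@n)
E
```

```text
plate [[0.7089976972338679, 0.24009799462868145], [0.7075204651108424, -0.087438815911037], [0.5751703729842085, -0.08697910402333225], [0.5741069878897626, 0.24114411189543775]] [0.6414 0.0767]
len 0.3275401417739156 0.13489476575720682
axis [0.0006 1.    ] -0.03616460359919455
carr [[0.6495724718772142, 0.04640834631403687], [0.6518257026102082, -0.03110372747718583], [0.577066106488012, -0.03164494693837913], [0.5757341267823354, 0.04707330557657298]] [0.6135 0.0077]
pad [[0.6362370859552052, 0.03384365421970331], [0.6364052397022164, -0.01818476636908649], [0.592466003602999, -0.01732204390916571], [0.592810273107219, 0.03272941465371432]] [0.6145 0.0078]
stop [[0.6441200507703919, 0.15655905990978564], [0.5828594985559883, 0.1564350013825087], [0.5837288715204371, 0.17280491147474525], [0.6436689714165115, 0.17209036030886593]] [0.6136 0.1645]
ptr [[0.6148903828806862, 0.164993765541754]] [0.6149 0.165 ]
cam [[0.6782509853520512, 0.051035276424208006], [0.6808924549799311, -0.03860116497950676]] [0.6796 0.0062]
jar [[0.5317844364388316, 0.1882338358137671]] [0.5318 0.1882]
side carr [0.6136 0.0138] ptr [[0.6148 0.1686]]
8.390730210976892e-05 0.000929995876159319
0.1488137188710279 -0.00015375724101365898
0.15678908591099514 -5.421780134008912e-05
0.15731133612588483 0.0012414876317948036
```

```bash
python3 - <<'E'
from h import *
for z in(.1,.2,.3,.4,.5): print(z,ray("top",463,150,z)[:2].round(3),ray("top",530,70,z)[:2].round(3),"side",ray("side",253,180,z)[:2].round(3),ray("side",245,0,z)[:2].round(3))
E
```

```text
0.1 [ 0.727 -0.179] [ 0.867 -0.291] side [ 0.724 -0.127] [ 1.256 -3.585]
0.2 [ 0.701 -0.155] [ 0.827 -0.256] side [0.687 0.098] [ 1.088 -2.51 ]
0.3 [ 0.676 -0.132] [ 0.787 -0.221] side [0.65  0.323] [ 0.921 -1.435]
0.4 [ 0.65  -0.108] [ 0.747 -0.186] side [0.614 0.548] [ 0.753 -0.36 ]
0.5 [ 0.624 -0.084] [ 0.708 -0.15 ] side [0.577 0.773] [0.586 0.716]
```

>>> jog_arm:
  plan:
    - {"xyz": [0, 0, 0], "rot": [0, 0, -0.1], "jaw": -1}
    - {"xyz": [0.2, -0.3, 0], "rot": [0, 0, -0.2], "jaw": -1}
    - {"xyz": [0.2, -0.7, 0], "rot": [0, 0, -0.3], "jaw": -1}
    - {"xyz": [0.2, -1, 0], "rot": [0, 0, -0.4], "jaw": -1}
    - {"xyz": [0.3, -1, 0], "rot": [0, 0, -0.5], "jaw": -1}
    - {"xyz": [0.4, -1, 0], "rot": [0, 0, -0.6], "jaw": -1}
    - {"xyz": [0.4, -1, 0], "rot": [0, 0, -0.7], "jaw": -1}
    - {"xyz": [0.4, -1, 0], "rot": [0, 0, -0.81], "jaw": -1}
  squeeze: 20

```text
t: 0.9
eef_pos: [0.2036, -0.4306, 0.4042]
eef_rot: [-2.229, -2.213, -0.001]
contact_force: [0.6, 0.4, -0.7]
grip_width: 0.0335
grasp_force: 0.0
```

>>> jog_arm:
  plan:
    - {"xyz": [0.3, 0.3, 0], "rot": [0, 0, 0], "jaw": -1}
    - {"xyz": [0.6, 0.6, 0], "rot": [0, 0, 0], "jaw": -1}
    - {"xyz": [1, 1, 0], "rot": [0, 0, 0], "jaw": -1}

```text
t: 1.2
eef_pos: [0.3004, -0.3364, 0.4043]
eef_rot: [-2.24, -2.203, 0.0]
contact_force: [0.3, -0.2, -0.6]
grip_width: 0.0094
grasp_force: 0.0
```

>>> jog_arm:
  plan:
    - {"xyz": [0.3, 0.3, 0], "rot": [0, 0, 0], "jaw": -1}
    - {"xyz": [0.6, 0.6, 0], "rot": [0, 0, 0], "jaw": -1}
    - {"xyz": [1, 1, 0], "rot": [0, 0, 0], "jaw": -1}

```text
t: 1.5
eef_pos: [0.3974, -0.2418, 0.4044]
eef_rot: [-2.238, -2.205, 0.001]
contact_force: [-0.3, -0.3, 0.7]
grip_width: 0.0001
grasp_force: 0.0
```

>>> jog_arm:
  plan:
    - {"xyz": [0.3, 0.3, 0], "rot": [0, 0, 0], "jaw": -1}
    - {"xyz": [0.6, 0.6, 0], "rot": [0, 0, 0], "jaw": -1}
    - {"xyz": [1, 1, 0], "rot": [0, 0, 0], "jaw": -1}

```text
t: 1.8
eef_pos: [0.4941, -0.1477, 0.4043]
eef_rot: [-2.237, -2.205, 0.001]
contact_force: [0.8, -0.6, 0.3]
grip_width: 0.0006
grasp_force: 0.0
```

>>> jog_arm:
  plan:
    - {"xyz": [0.3, 0.3, 0], "rot": [0, 0, 0], "jaw": -1}
    - {"xyz": [0.6, 0.6, 0], "rot": [0, 0, 0], "jaw": -1}
    - {"xyz": [1, 1, 0], "rot": [0, 0, 0], "jaw": -1}
    - {"xyz": [1, 1, 0], "rot": [0, 0, 0], "jaw": -1}

```text
t: 2.2
eef_pos: [0.597, -0.0469, 0.4037]
eef_rot: [-2.231, -2.211, -0.002]
contact_force: [-0.3, -0.1, 0.6]
grip_width: 0.0005
grasp_force: 0.0
```

>>> jog_arm:
  plan:
    - {"xyz": [0.3, 0.1, 0.2], "rot": [0, 0, 0], "jaw": -1}
    - {"xyz": [0.58, 0.17, 0.6], "rot": [0, 0, 0], "jaw": -1}
    - {"xyz": [0.58, 0.17, 1], "rot": [0, 0, 0], "jaw": -1}
    - {"xyz": [0.58, 0.17, 1], "rot": [0, 0, 0], "jaw": -1}

```text
t: 2.6
eef_pos: [0.6092, 0.008, 0.2974]
eef_rot: [-2.227, -2.199, 0.015]
contact_force: [0.2, 1.1, -0.1]
grip_width: 0.0004
grasp_force: 0.0
```

>>> jog_arm:
  plan:
    - {"xyz": [0, 0, 0.2], "rot": [0, 0, 0], "jaw": -1}
    - {"xyz": [0, 0, 0.4], "rot": [0, 0, 0], "jaw": -1}
    - {"xyz": [0, 0, 0.4], "rot": [0, 0, 0], "jaw": -1}

```text
t: 2.9
eef_pos: [0.6116, 0.0063, 0.2635]
eef_rot: [-2.236, -2.202, 0.005]
contact_force: [-0.7, -0.3, 0.5]
grip_width: 0.0007
grasp_force: 0.0
```

```bash
python3 - <<'E'
from plant import env
import cv2,numpy as np
a=env.grab_frame("side")[170:350,215:395,::-1]
cv2.imwrite("pics/s1.png",cv2.resize(a,None,fx=3.3,fy=3.3,interpolation=cv2.INTER_CUBIC))
s=env.sense();print(s["eef_pos"],s["eef_rot"],s["contact_force"])
E
```

```text
[0.61226147 0.00633637 0.2649897 ] [-2.23746330e+00 -2.20374207e+00  1.77331480e-03] [ 0.81946987 -0.03386357  0.39201053]
```

View pics/s1.png

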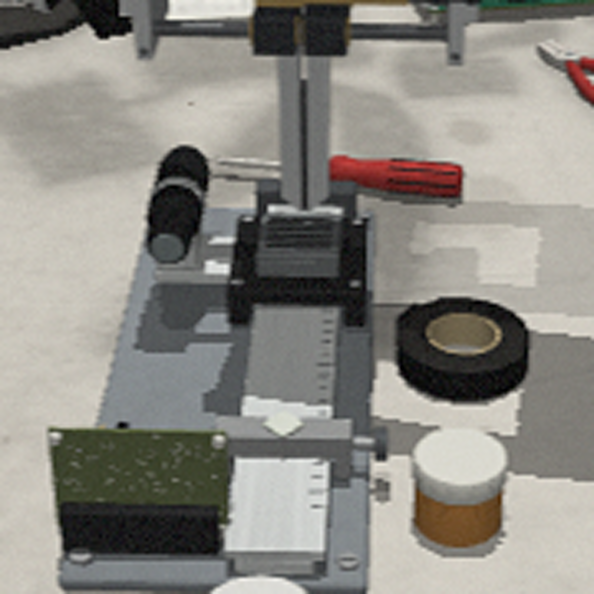

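The fingertips, near (303,210), sit just above the pad and are centred across it. Now I'll press down gently.

>>> jog_arm:
  plan:
    - {"xyz": [0.05, 0.02, 0.1], "rot": [0, 0, 0], "jaw": -1}
    - {"xyz": [0.05, 0.02, 0.18], "rot": [0, 0, 0], "jaw": -1}
    - {"xyz": [0.05, 0.02, 0.21], "rot": [0, 0, 0], "jaw": -1}
    - {"xyz": [0.05, 0.02, 0.23], "rot": [0, 0, 0], "jaw": -1}
    - {"xyz": [0.05, 0.02, 0.25], "rot": [0, 0, 0], "jaw": -1}
    - {"xyz": [0.05, 0.02, 0.25], "rot": [0, 0, 0], "jaw": -1}

```text
t: 3.55
eef_pos: [0.6148, 0.0123, 0.2407]
eef_rot: [-2.237, -2.206, 0.0]
contact_force: [-3.4, 0.4, 7.0]
grip_width: 0.0007
grasp_force: 3.3
```

>>> jog_arm:
  plan:
    - {"xyz": [0, 0, 0.02], "rot": [0, 0, 0], "jaw": -1}
    - {"xyz": [0, 0, 0.04], "rot": [0, 0, 0], "jaw": -1}
    - {"xyz": [0, 0, 0.05], "rot": [0, 0, 0], "jaw": -1}
    - {"xyz": [0, 0, 0.05], "rot": [0, 0, 0], "jaw": -1}

```text
t: 3.95
eef_pos: [0.6149, 0.0123, 0.2373]
eef_rot: [-2.236, -2.206, 0.0]
contact_force: [-5.9, 1.1, 13.4]
grip_width: 0.0002
grasp_force: 6.3
```

>>> jog_arm:
  plan:
    - {"xyz": [0.05, 0, 0], "rot": [0, 0, 0], "jaw": -1}
    - {"xyz": [0.15, 0, 0], "rot": [0, 0, 0], "jaw": -1}
    - {"xyz": [0.25, 0, 0], "rot": [0, 0, 0], "jaw": -1}
    - {"xyz": [0.35, -0.01, 0], "rot": [0, 0, 0], "jaw": -1}
    - {"xyz": [0.42, -0.01, 0], "rot": [0, 0, 0], "jaw": -1}
    - {"xyz": [0.45, -0.01, 0], "rot": [0, 0, 0], "jaw": -1}
    - {"xyz": [0.45, -0.01, 0], "rot": [0, 0, 0], "jaw": -1}

```text
t: 4.65
eef_pos: [0.6147, 0.0579, 0.2374]
eef_rot: [2.236, 2.207, 0.001]
contact_force: [-4.1, 0.8, 11.7]
grip_width: 0.0007
grasp_force: 5.8
```

```bash
python3 - <<'E'
from plant import env
import cv2,numpy as np
a=env.grab_frame("side")[170:350,215:395,::-1]
cv2.imwrite("pics/s2.png",cv2.resize(a,None,fx=3.3,fy=3.3,interpolation=cv2.INTER_CUBIC))
E
```

```text
(no output)
```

View pics/s2.png

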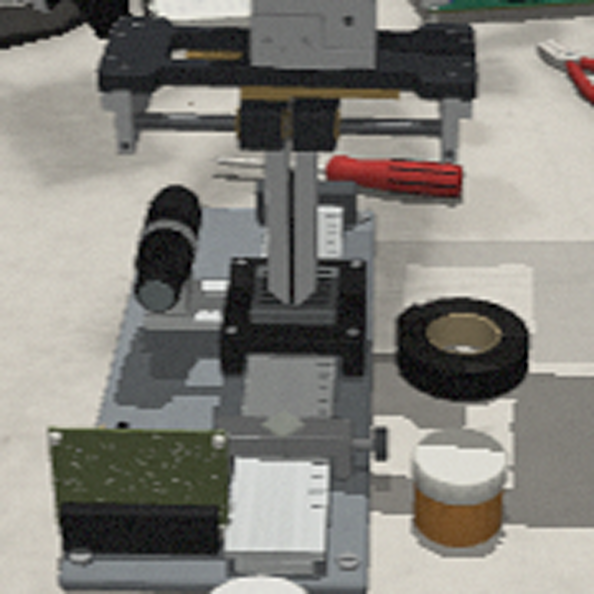

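The carriage followed the fingertip (front edge now near row 365, stop near 430). About 63 mm remain.

>>> jog_arm:
  plan:
    - {"xyz": [0.1, 0, 0], "rot": [0, 0, 0], "jaw": -1}
    - {"xyz": [0.2, 0, 0], "rot": [0, 0, 0], "jaw": -1}
    - {"xyz": [0.3, 0, 0], "rot": [0, 0, 0], "jaw": -1}
    - {"xyz": [0.4, -0.01, 0], "rot": [0, 0, 0], "jaw": -1}
    - {"xyz": [0.47, -0.01, 0], "rot": [0, 0, 0], "jaw": -1}
    - {"xyz": [0.52, -0.01, 0], "rot": [0, 0, 0], "jaw": -1}
    - {"xyz": [0.55, -0.01, 0], "rot": [0, 0, 0], "jaw": -1}
    - {"xyz": [0.57, -0.01, 0], "rot": [0, 0, 0], "jaw": -1}

```text
t: 5.5
eef_pos: [0.6146, 0.1145, 0.2374]
eef_rot: [2.235, 2.206, 0.001]
contact_force: [-4.2, -1.4, 10.7]
grip_width: 0.0003
grasp_force: 5.4
```

>>> jog_arm:
  plan:
    - {"xyz": [0.02, 0, 0], "rot": [0, 0, 0], "jaw": -1}
    - {"xyz": [0.03, 0, 0], "rot": [0, 0, 0], "jaw": -1}
    - {"xyz": [0.04, 0, 0], "rot": [0, 0, 0], "jaw": -1}
    - {"xyz": [0.05, 0, 0], "rot": [0, 0, 0], "jaw": -1}

```text
t: 5.9
eef_pos: [0.6147, 0.1193, 0.2374]
eef_rot: [2.236, 2.205, 0.001]
contact_force: [-3.6, -0.7, 11.5]
grip_width: 0.0004
grasp_force: 5.4
```

>>> jog_arm:
  plan:
    - {"xyz": [0.01, 0, 0], "rot": [0, 0, 0], "jaw": -1}
    - {"xyz": [0.02, 0, 0], "rot": [0, 0, 0], "jaw": -1}
    - {"xyz": [0.03, 0, 0], "rot": [0, 0, 0], "jaw": -1}

```text
t: 6.2
eef_pos: [0.6147, 0.1222, 0.2374]
eef_rot: [2.236, 2.205, 0.001]
contact_force: [-3.7, -2.4, 10.5]
grip_width: 0.0003
grasp_force: 5.4
```

>>> jog_arm:
  plan:
    - {"xyz": [0.01, 0, 0], "rot": [0, 0, 0], "jaw": -1}
    - {"xyz": [0.02, 0, 0], "rot": [0, 0, 0], "jaw": -1}

```text
t: 6.4
eef_pos: [0.6148, 0.1231, 0.2373]
eef_rot: [2.233, 2.204, -0.003]
contact_force: [-4.4, -6.1, 11.8]
grip_width: 0.0003
grasp_force: 5.6
```

>>> jog_arm:
  plan:
    - {"xyz": [0.01, 0, 0], "rot": [0, 0, 0], "jaw": -1}
    - {"xyz": [0.01, 0, 0], "rot": [0, 0, 0], "jaw": -1}

```text
t: 6.6
eef_pos: [0.6149, 0.1236, 0.2373]
eef_rot: [2.233, 2.204, -0.004]
contact_force: [-4.0, -5.2, 10.8]
grip_width: 0.0005
grasp_force: 5.5
```

```bash
python3 - <<'E'
from plant import env
import cv2,numpy as np
a=env.grab_frame("side")[230:340,260:370,::-1]
cv2.imwrite("pics/s3.png",cv2.resize(a,None,fx=5.4,fy=5.4,interpolation=cv2.INTER_CUBIC))
s=env.sense();print(s["eef_pos"],s["contact_force"])
E
```

```text
[0.61489809 0.12355487 0.237314  ] [-4.71798755 -7.08206315 10.07642125]
```

View pics/s3.png

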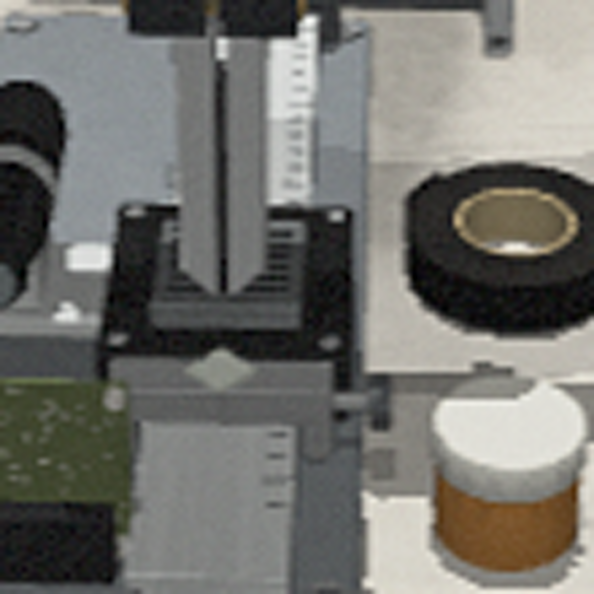

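The carriage front meets the stop: there is no gap around row 355 and the forward force is holding. Now I'll lift straight up, slowly at first, with the slight forward load kept on.

>>> jog_arm:
  plan:
    - {"xyz": [0, 0, -0.02], "rot": [0, 0, 0], "jaw": -1}
    - {"xyz": [0, 0, -0.04], "rot": [0, 0, 0], "jaw": -1}
    - {"xyz": [0, 0, -0.06], "rot": [0, 0, 0], "jaw": -1}
    - {"xyz": [0, 0, -0.08], "rot": [0, 0, 0], "jaw": -1}
    - {"xyz": [0, 0, -0.11], "rot": [0, 0, 0], "jaw": -1}
    - {"xyz": [0, 0, -0.2], "rot": [0, 0, 0], "jaw": -1}
    - {"xyz": [0, 0, -0.5], "rot": [0, 0, 0], "jaw": -1}
    - {"xyz": [0, 0, -1], "rot": [0, 0, 0], "jaw": -1}

```text
t: 7.45
eef_pos: [0.6125, 0.1254, 0.3314]
eef_rot: [-2.232, -2.201, 0.011]
contact_force: [0.2, -0.4, -0.4]
grip_width: 0.0007
grasp_force: 0.0
```

>>> jog_arm:
  plan:
    - {"xyz": [0, 0, -0.4], "rot": [0, 0, 0], "jaw": -1}
    - {"xyz": [-0.4, -0.4, -0.5], "rot": [0, 0, 0], "jaw": -1}
    - {"xyz": [-0.7, -0.7, -0.5], "rot": [0, 0, 0], "jaw": -1}
    - {"xyz": [-0.9, -1, -0.5], "rot": [0, 0, 0], "jaw": -1}
    - {"xyz": [-0.9, -1, -0.5], "rot": [0, 0, 0], "jaw": -1}

```text
t: 7.95
eef_pos: [0.5098, 0.0354, 0.3843]
eef_rot: [-2.238, -2.202, 0.004]
contact_force: [-0.1, -0.2, -0.3]
grip_width: 0.0004
grasp_force: 0.0
```

```bash
python3 - <<'E'
from plant import env
import cv2,numpy as np
a=env.grab_frame("side")[230:340,260:370,::-1]
b=env.grab_frame("top")[165:265,210:400,::-1]
a=cv2.resize(a,(400,400),interpolation=cv2.INTER_CUBIC);b=cv2.resize(b,(400,211),interpolation=cv2.INTER_CUBIC)
c=np.zeros((400,800,3),np.uint8);c[:,:400]=a;c[:211,400:]=b
cv2.imwrite("pics/s4.png",c)
s=env.sense();print(s["eef_pos"],s["contact_force"])
E
```

```text
[0.5128159 0.0365978 0.3852371] [0.699366   0.62716592 0.79367096]
```

View pics/s4.png

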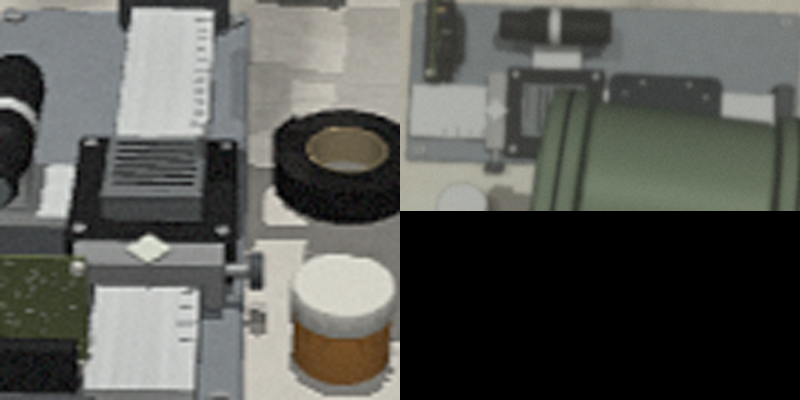

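The pad is up, the carriage sits at the stop, and the bystanders are undisturbed. One zoomed check for a gap at the joint.

```bash
python3 - <<'E'
from plant import env
import cv2,numpy as np
b=env.grab_frame("top")[190:245,235:285,::-1]
a=env.grab_frame("side")[285:325,275:335,::-1]
b=cv2.resize(b,(360,396),interpolation=cv2.INTER_CUBIC);a=cv2.resize(a,(440,293),interpolation=cv2.INTER_CUBIC)
c=np.zeros((396,800,3),np.uint8);c[:,:360]=b;c[:293,360:]=a
cv2.imwrite("pics/s5.png",cv2.convertScaleAbs(c,alpha=1.5))
E
```

```text
(no output)
```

View pics/s5.png

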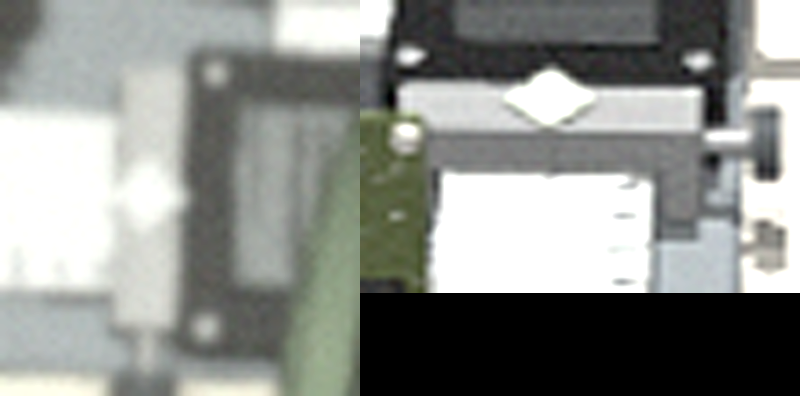

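There is no gap at the joint (column 188 in the top view), and the stop still spans image columns 251–261, as at the start.

```bash
python3 -c "
from plant import env
print(env.sign_off())"
```

```text
the job is handed in; nothing more can be done
None
```

The job is handed in: the carriage rests against the set stop with no visible gap, the pad is up so the brake holds it, the stop and the jar and tape roll beside the rail look unmoved, and the arm is clear of everything.

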